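Lock the imaging cassette in its dock

ROBOT

A 6-joint arm with a two-finger parallel gripper is mounted at the origin on the work surface. World frame = base frame: x ahead of the robot, y to its left, z up, the work surface at z = 0. Lengths are in m, angles in rad, forces in N, time in s.
With the tool pointing down it reaches from about 0.275 to 0.725 m from the base axis. Payload 15.9 kg.
Tool frame: the origin (TCP) lies midway between the tips of the shut fingers; the grasp point (between the pads) lies 19 mm behind it; z points along the fingers, y is the direction in which the jaws open and shut (so a half turn about z gives the same grasp; the last joint's range is limited). The gripper opens to 85 mm and grips with 20 to 120 N. Pads are 22 mm wide; open, the fingers measure 114 mm over their backs; the gripper's body (76 mm by 85 mm) begins 54 mm behind the grasp point. The pads swing forward as they close: fully open they stand 13 mm farther back than shut.
Start: joints at [-1.231, 0.213, -0.034, 1.323, 0, 1.571], TCP at [0.167, -0.471, 0.231] pointing down, gripper open.
Joint ranges: [-2.98, 2.98], [-0.74, 1.72], [-1.14, 1.35], [-2.1, 2.04], [-1.57, 1.44], [-3.14, 3.14]. Speed limits (rad/s): [1.89, 1.89, 2.39, 2.57, 3.14, 3.14].

INTERFACE

Orientations are given as a 3x3 rotation matrix whose columns are the frame's x, y, z axes.
In Python, from bench import robot gives the robot as it stands.
- The arm moves only by the tool send_rows, never from a script. Its arguments are lists of equal length, an entry for each row: "linear": the shift along the tool's x, y, z as a fraction of full scale, a list of three; "rotation": the turn, a rotation vector about the tool's x, y, z as a fraction of full scale, a list of three; "fingers": the closure, from -1 (fully open) to 1 (shut), so that 0 is half open. In form: {"linear": [[tx, ty, tz], ...], "rotation": [[wx, wy, wz], ...], "fingers": [fingers, ...]}. A call has 1 to 5 rows; each row is the pose to reach, as a shift and turn from the pose commanded when the call began, along the tool's axes at that moment; what a row does not reach only later rows make up. Full scale, the value 1, is 50 cm for a shift and pi/2 rad for a turn. A row lasts 1/12 s, in which the tool goes at most 41.7 mm and 7.16 degrees, less where a joint would pass 70% of its speed; a pose out of reach is approached as far as the arm can. A call with a number of a shift or a turn outside -1 to 1 is refused whole. A call with a gripper value outside its range is refused whole. The fingers move at their own pace and stop on an object; "newtons" is the grip in N (left out, the last holds). Time passes only in rows, so rows that repeat a pose let the fingers close. It gives the time, the measured TCP pose, the force and the opening at its end, in the units of the state.
- robot.sense(): the state, without advancing time (a new reading comes with each control period).
- robot.read_camera(name): name is "side" or "top" or "wrist"; returns a dict with "frame" (384x512x3 uint8, red, green, blue), "z_map" (384x512 float32, m along the optical axis (not along the pixel's ray), 0 where there is no reading), "K" (3x3 intrinsics, pixels), "k1" (the pictures are not rectified: a ray, as slopes to the right and down, at radius r is drawn at 1 + k1 r^2 times it, then the intrinsics apply), "rvec" (rotation vector, rad) and "tvec" (3), from world to camera coordinates, as OpenCV has them. Camera axes: x right, y down, z forward; pixel columns grow to the right and rows downward; lengths in m; the calibration is good to about 2 mm. A picture is of the moment at which its call begins.
- robot.job_done(): hands the job in, once; it reports no verdict.
Trained networks look in a picture, given as the dict that the camera call returned (one of the last four; its "shot" number tells which), for a name from the list of things; names that differ only in an ending like _2 or _b are one class to them, and where a whole thing is asked for, a point or a joint stands for the part that bears it (a point fixed in the world has none). Each returns a list of dicts, best first, with "conf" (0 to 1); they miss things now and then, are a little off and sometimes report something else, mostly with a low value. They report only what shows in the picture. A call takes as long as a camera call. They do not tell look-alikes from the thing itself.
- robot.find_in(picture, target): "uv" ([column, row] in pixels, amid what is visible of it).
- robot.trace(picture, target): "pixels" (384x512 bool, what is visible of it) and "uv" ([column, row] in pixels, amid what is visible of it).
The state is a dict: "clock": time; "joint_positions": joint angles; "qvel": joint speeds; "joint_torque": joint torques, N m; "position": TCP position; "ee_rot": TCP orientation; "contact_force": force on the tool from outside, world axes, zero at the start; "ft_torque": the same for the moment, N m; "width": opening from 0.0 (shut) to 1.0 (fully open).
Only numpy, scipy, OpenCV 4.12 (cv2) and the standard library are available. Lean on these libraries where they do the work, as an engineer would, in place of code of your own. Each camera call takes 0.05 s, during which the arm holds its last target.

TASK

Lock the imaging cassette in its dock: push the yellow peg round with your fingertips until the blue disc's slot lines up with the steel bar, then push the orange block so that the bar slides through the slot and into the cassette's black hasp, fully home with the block against the green bridge. Only push: do not lift the bar out of its guide, leave the other things on the bench where they are, and end with the hand clear.

Things in the scene. Friction and masses are not known exactly. Their poses are not given: they have to be found in the camera images.
- lock_disc (a joint): turn angle (rad) of the blue slotted locking disc about its fixed upright axis, counter-clockwise from above positive, free from -3.6 to 0.45. At 0 and at -3.14 (a half turn apart; either will do) its slot lies in line with the bar. It starts at -2.64 to -0.5. It turns stiffly (about 2 N at the peg) and stays where it is left; it has no detent
- disc_slot (a point): centre of the top face of the blue disc, on its axis. The disc is 80 mm across and 15 mm thick, its top 26 mm above the bench. x runs along the 18 mm wide straight slot that cuts right across it (mouths slightly flared); z up
- peg_top (a point): centre of the top of the yellow upright finger peg on the disc: 12 mm in diameter, rising 24 mm from the disc's top to 50 mm above the bench, 30 mm from the disc's axis on the disc's own +y, a quarter turn from the slot
- dock: fixed cassette dock, a pale metal plate 10 mm thick, 100 wide. Origin on the bench below the disc's axis; x (level) is the way the bar is pushed, towards the black cassette; z up. Along x, mm from the origin: tail end -215; low guide walls -210 to -60 (tops 19 above the bench, 15 apart inside); green bridge over the bar -60 to -46 (top 30 above the bench); disc -40 to 40
- hasp (a point): middle of the top of the cassette's black hasp, 57 mm ahead of the disc's axis, 30 mm above the bench. The hasp spans 46 to 68 mm from the disc's axis, its opening flared; beyond it lies the fixed black cassette with grey-green glass, 131 mm long, 128 wide, top 28 mm above the bench. Axes as the dock's
- bar_home (a point): point on the dock where the bar's origin lies when the bar is fully home: orange block against the rear face of the bridge. 60 mm behind the disc's axis, 10 mm above the bench, axes as the dock's
- bar: loose steel locking bar with an orange push block, 0.24 kg, in the guide. Origin on its underside below the block's front face; x to its nose. 12 mm wide and high, from 22 behind the origin to the tapered nose tip 120 ahead; its underside slides 10 mm above the bench. It starts 108 to 126 mm short of home, nose in or just behind the bridge; at home the nose is in the hasp
- block_back (a point): centre of the rear face of the orange block: the place to push. The block is 22 mm long, 26 wide and 28 high, from 22 to 50 mm above the bench; nothing stands behind it
- vial: bystander: amber vial, 26 mm across, 48 high, standing beside the guide on its -y side; origin under its centre
- jar: bystander: small clear jar with white cap, 38 mm across, 42 high, standing beside the disc on the -y side of the dock; origin under its centre
- spatula: bystander: slim steel lab spatula with red grip, 165 mm long, 16 wide, 7 high, lying beside the guide on its +y side; origin under its middle
- tip_box: bystander: box with a blue lid, 122 x 86 x 59 mm, right of the dock; origin under its centre
- beaker: bystander: glass beaker 56 mm across, 65 high; origin under its centre
- mouse: bystander: round black computer mouse 62 mm across, 34 high, beyond the dock; origin under its centre
Mind the look-alikes: they are no part of the job. Several things have the shape of the bar; the one meant has the colours described above.

How it is judged:
On the way, in this order (a step that is already met when the one before it is completed fails the run):
1. the disc's slot is turned into line with the bar (within 0.12 rad) (angle between the x axis of disc_slot and the x axis of dock, either way round below 0.12 rad), for 0.2 s.
2. the bar is pushed through the slot into the hasp, fully home (block within 6 mm of the bridge) (x of bar in the frame of bar_home between -0.006 and 0.004 m and y of bar in the frame of bar_home between -0.006 and 0.006 m and z of bar in the frame of bar_home between -0.004 and 0.004 m and angle between the x axis of disc_slot and the x axis of dock, either way round below 0.12 rad), for 0.2 s.
At the end, for the whole second after the job is handed in: The bar rests in its guide, through the disc and in the hasp: the orange block within 6 mm of the bridge, sideways within 6 mm and in height within 4 mm of home, the slot within 0.12 rad of the bar's line, bar and disc at rest, hand clear (all of step 2 and linear speed of bar below 0.02 m/s and velocity of joint lock_disc between -0.1 and 0.1 rad/s); the robot touches nothing.
It fails at once if the bar is lifted or tipped out of its guide (raised more than 10 mm or tilted more than 0.2 rad) (z of bar in the frame of bar_home above 0.01 m or angle between bar's own z axis and vertical above 0.2 rad).
It fails at once if a bystander is shifted or lifted by more than 20 mm, or an upright one is tipped (distance of any of vial, jar, spatula, tip_box, beaker, mouse from where it was at the start of the episode above 0.02 m or angle between any of vial, jar, tip_box, beaker, mouse's own z axis and vertical above 0.35 rad).
It also fails if it takes over 51 s, if anything falls off the work surface, if the arm or the gripper's body presses on something with over 40 N, if the wrist force passes 120 N, or if a joint passes its speed limit or range.

## Working session

There is one attempt and no reset: what is moved stays moved. The work goes in short steps, Python scripts to look and compute and a tool call to move; the robot and the scene stay as the last step left them, time stands still between calls to the robot, and variables do not carry over. Pictures are saved under pics/ and viewed, and the job is handed in when it is done.

Besides the shell and the picture viewer there is one more tool, called after "Call:" by a JSON object that holds its "method" and its "body", one argument or row to a line. send_rows: Moves the arm, as the interface text tells. Its arguments: {"type":"object","properties":{"linear":{"type":"array","items":{"type":"array","items":{"type":"number"}}},"rotation":{"type":"array","items":{"type":"array","items":{"type":"number"}}},"fingers":{"type":"array","items":{"type":"number"}},"newtons":{"type":"number"}},"required":["linear","rotation","fingers"]}

```bash
mkdir -p pics; ls; cat > h.py <<'E'
import numpy as np,cv2
from bench import robot
def world(c,u,v,z=None,depth=None):
    K=np.array(c['K']);p=np.array([(u-K[0,2])/K[0,0],(v-K[1,2])/K[1,1]])
    s=p.copy()
    for _ in range(30): s=p/(1+c['k1']*(s@s))
    R=cv2.Rodrigues(np.array(c['rvec'],float))[0];t=np.array(c['tvec'],float).ravel()
    d=R.T@np.array([s[0],s[1],1.]);o=-R.T@t
    if z is not None: return o+d*((z-o[2])/d[2])
    if depth is None: depth=c['z_map'][int(round(v)),int(round(u))]
    return o+d*depth
def pix(c,P):
    R=cv2.Rodrigues(np.array(c['rvec'],float))[0];t=np.array(c['tvec'],float).ravel()
    q=R@np.array(P,float)+t;s=q[:2]/q[2];s=s*(1+c['k1']*(s@s));K=np.array(c['K'])
    return np.array([K[0,0]*s[0]+K[0,2],K[1,1]*s[1]+K[1,2]])
def save(c,n,box=None,k=1):
    im=c['frame'][:,:,::-1]
    if box: im=im[box[1]:box[3],box[0]:box[2]]
    if k!=1: im=cv2.resize(im,None,fx=k,fy=k,interpolation=cv2.INTER_CUBIC)
    cv2.imwrite('pics/'+n+'.png',im)
E
python3 - <<'E'
from h import *
import pickle
s=robot.sense();print({k:np.round(v,3).tolist() for k,v in s.items()})
for n in ('top','side'):
    c=robot.read_camera(n);save(c,n+'0');pickle.dump(c,open(n+'0.pkl','wb'))
    R=cv2.Rodrigues(np.array(c['rvec'],float))[0];print(n,(-R.T@np.array(c['tvec']).ravel()).round(3),c['k1'])
    for t in ['lock_disc','peg_top','hasp','bar','block_back','disc_slot','dock','vial','jar','spatula','tip_box','beaker','mouse']:
        for f in robot.find_in(c,t)[:3]:
            u,v=f['uv'];print(t,round(f['conf'],2),np.round(f['uv'],1),world(c,u,v).round(3))
E
```

```text
pics
{'clock': 0.0, 'joint_positions': [-1.231, 0.213, -0.035, 1.323, -0.0, 1.571], 'qvel': [0.001, 0.0, -0.002, 0.0, 0.001, 0.002], 'joint_torque': [-0.001, -68.616, 48.712, 0.017, -0.0, 0.0], 'position': [0.167, -0.471, 0.231], 'ee_rot': [[0.943, 0.333, -0.0], [0.333, -0.943, 0.001], [-0.0, -0.001, -1.0]], 'contact_force': [-0.055, -0.066, 0.356], 'ft_torque': [-0.052, -0.018, -0.012], 'width': 0.998}
top [ 0.347 -0.015  1.209] -0.08498279471330468
lock_disc 0.9 [222.7 191.9] [0.526 0.059 0.027]
lock_disc 0.6 [197.2 194.8] [0.516 0.123 0.034]
peg_top 0.71 [213.1 192. ] [0.527 0.085 0.014]
hasp 0.77 [196.6 192. ] [0.524 0.125 0.032]
hasp 0.3 [272.8 180.6] [ 0.558 -0.069  0.025]
bar 0.74 [272.8 182.4] [ 0.554 -0.069  0.023]
bar 0.65 [373.8 311.2] [ 0.23 -0.33  0.01]
bar 0.62 [128.6 291.9] [0.267 0.292 0.015]
block_back 0.85 [271.9 183.5] [ 0.55  -0.067  0.025]
block_back 0.85 [377.1 307.7] [ 0.24  -0.337  0.015]
block_back 0.63 [133.4 290.3] [0.271 0.28  0.012]
disc_slot 0.83 [220.1 190.2] [0.53  0.066 0.027]
dock 0.82 [200.6 191.6] [0.526 0.116 0.025]
vial 0.53 [264.  155.3] [ 0.619
[... 498 characters left out ...]
76 [228.2 240.6] [0.477 0.188 0.027]
bar 0.72 [271.9 303.5] [0.246 0.319 0.04 ]
bar 0.53 [258.3 190. ] [ 0.57  -0.097  0.016]
bar 0.43 [326.5 206.9] [ 0.339 -0.163 -0.001]
block_back 0.71 [274.7 306.1] [0.238 0.32  0.038]
block_back 0.45 [259.4 195. ] [ 0.544 -0.067  0.021]
block_back 0.43 [324.8 202.8] [ 0.349 -0.169  0.009]
disc_slot 0.52 [239.1 218. ] [0.526 0.071 0.015]
dock 0.48 [142.2 228.9] [0.721 0.292 0.024]
vial 0.45 [236.5 191.5] [ 0.613 -0.029  0.029]
jar 0.7 [206.1 211.1] [0.624 0.113 0.026]
tip_box 0.78 [265.3 158. ] [ 0.64  -0.245  0.058]
tip_box 0.45 [227.7 237.4] [0.489 0.175 0.024]
beaker 0.75 [317.6 163.7] [ 0.455 -0.315  0.06 ]
mouse 0.77 [143.2 229.2] [0.718 0.29  0.023]
```

```bash
python3 - <<'E'
from h import *
import pickle
c=pickle.load(open('top0.pkl','rb'));save(c,'topfull',None,1.5);save(c,'topcrop',(140,130,320,260),4.4)
c=pickle.load(open('side0.pkl','rb'));save(c,'sidecrop',(180,150,340,270),5)
E
```

```text
(no output)
```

View pics/topfull.png

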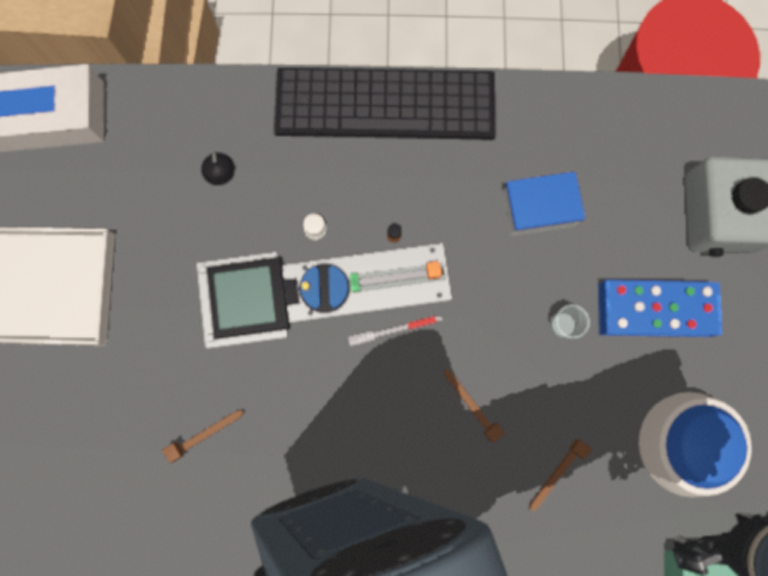

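View pics/topcrop.png

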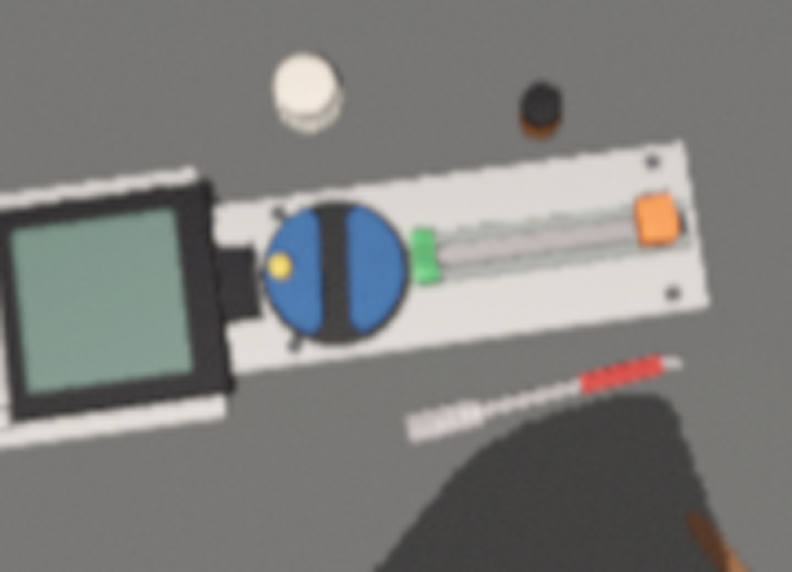

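View pics/sidecrop.png

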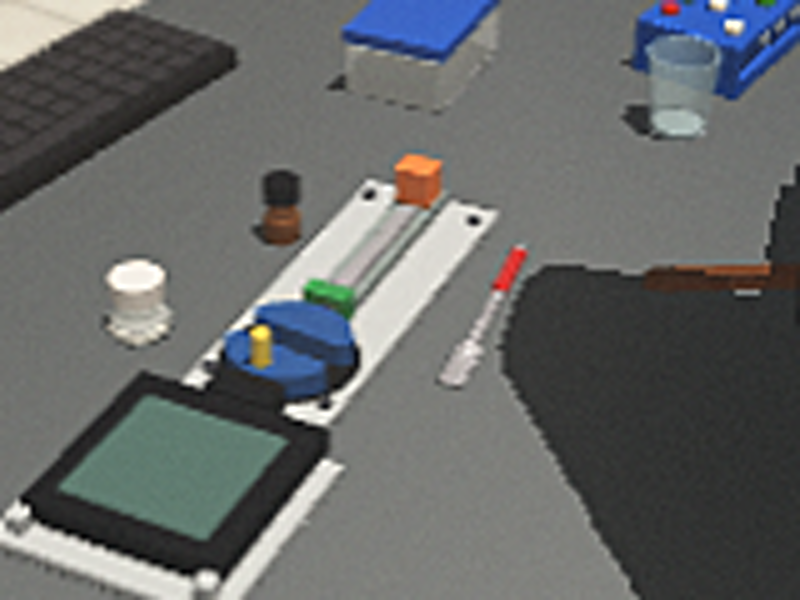

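Top view: the dock runs right to left. The true bar is the steel one with the orange block in the guide, at (272,181). The brown hammers at (128,292), (374,311) and about (315,270) are look-alikes that sit outside the dock. The peg at (204,191) points to the cassette, so the disc is at about -π/2. Next I'll measure the geometry.

```bash
cat >> h.py <<'E'
def masks(c):
    hsv=cv2.cvtColor(c['frame'],cv2.COLOR_RGB2HSV);h,s,v=[hsv[...,i].astype(int) for i in range(3)]
    return dict(blue=(abs(h-108)<10)&(s>110),yellow=(h>=20)&(h<32)&(s>100)&(v>120),orange=(h>=4)&(h<17)&(s>120)&(v>170),green=(h>45)&(h<85)&(s>90)&(v>80))
def centre(c,m,box,z):
    k=np.zeros(m.shape,bool);k[box[1]:box[3],box[0]:box[2]]=True;vs,us=np.nonzero(m&k)
    return np.array([world(c,u,v,z=z) for u,v in zip(us,vs)]),us,vs
E
python3 - <<'E'
from h import *
import pickle
c=pickle.load(open('top0.pkl','rb'));M=masks(c);B=(180,160,300,215)
out={}
for n,z in (('blue',.026),('yellow',.05),('orange',.05),('green',.03)):
    P,us,vs=centre(c,M[n],B,z);out[n]=P
    print(n,len(P),us.mean().round(1),vs.mean().round(1),P.mean(0).round(4),(P.max(0)-P.min(0)).round(3))
P=out['blue'][:,:2].astype(np.float32)
print('disc circ',cv2.minEnclosingCircle(P), cv2.fitEllipse(cv2.convexHull(P)))
d=np.array(cv2.fitEllipse(cv2.convexHull(P))[0])
b=out['orange'].mean(0)[:2];g=out['green'].mean(0)[:2]
for a,e in((b,d),(b,g),(g,d)): print(np.degrees(np.arctan2(*(e-a)[::-1])),np.linalg.norm(e-a))
# dock plate outline via depth/whiteness
hsv=cv2.cvtColor(c['frame'],cv2.COLOR_RGB2HSV);w=((hsv[...,1]<40)&(hsv[...,2]>175)).astype(np.uint8)
w[:, :180]=0;w[:,305:]=0;w[:160]=0;w[225:]=0
w=cv2.morphologyEx(w,cv2.MORPH_OPEN,np.ones((2,2)))
vs,us=np.nonzero(w);P=np.array([world(c,u,v,z=.01)[:2] for u,v in zip(us,vs)])
sel=P[:,1]<0.1
print('plate',cv2.minAreaRect(P[sel].astype(np.float32)))
E
```

```text
blue 508 216.8 191.2 [0.5275 0.0742 0.026 ] [0.073 0.077 0.   ]
yellow 16 203.5 190.0 [0.5263 0.1061 0.05  ] [0.01  0.008 0.   ]
orange 88 288.9 179.9 [ 0.5562 -0.1085  0.05  ] [0.026 0.023 0.   ]
green 43 236.0 188.0 [0.5361 0.0251 0.03  ] [0.026 0.011 0.   ]
disc circ ((0.5279702544212341, 0.07718358933925629), 0.040169160813093185) ((0.5277815461158752, 0.07697565108537674), (0.07803092896938324, 0.07903701812028885), 5.424045562744141)
98.69755344501601 0.1876818557626673
98.5329272130187 0.1351682385228441
99.12128287450228 0.052515611304682915
plate ((0.5178905725479126, -0.018661782145500183), (0.1454351395368576, 0.24708032608032227), 9.068713188171387)
```

Everything matches the given sizes: disc 78–79 mm, bridge at -52.5 mm, bar about 117 mm short of home. The disc angle is about -1.67 rad. I'll turn it counter-clockwise with one straight chord push using the flat side of the shut fingers.

```bash
cat >> h.py <<'E'
from scipy.spatial.transform import Rotation as Rn
def go(p,psi):
    s=robot.sense();R=np.array(s['ee_rot']);d=R.T@(np.array(p)-np.array(s['position']))/.5
    a=np.radians(psi);G=np.array([[np.cos(a),np.sin(a),0],[np.sin(a),-np.cos(a),0],[0,0,-1.]])
    w=Rn.from_matrix(R.T@G).as_rotvec()/(np.pi/2)
    print('lin',d.round(4),'rot',w.round(4),'t',round(float(s['clock']),2),'pos',np.round(s['position'],4),'F',np.round(s['contact_force'],1),'w',s['width'])
E
python3 -c "
from h import *
go([.5407,.1318,.231],50.9)"
```

```text
lin [ 1.1074e+00 -8.8800e-01  7.0000e-04] rot [ 0.     -0.     -0.3492] t 1.4 pos [ 0.1666 -0.4714  0.2313] F [ 0.1  0.3 -0.6] w 1.0008208202303612
```

Call:
{"method": "send_rows", "body": {
  "linear": [
    [0.55, -0.44, 0],
    [0.55, -0.44, 0],
    [0.55, -0.44, 0],
    [0.55, -0.44, 0],
    [0.55, -0.44, 0]
  ],
  "rotation": [
    [0, 0, 0],
    [0, 0, 0],
    [0, 0, 0],
    [0, 0, 0],
    [0, 0, 0]
  ],
  "fingers": [1, 1, 1, 1, 1]
}}

```text
clock: 1.82
position: [0.277, -0.2928, 0.2314]
ee_rot: [[0.943, 0.333, 0.0], [0.333, -0.943, -0.0], [0.0, 0.0, -1.0]]
contact_force: [1.5, -0.8, -0.1]
width: 0.302
```

```bash
python3 -c "
from h import *
go([.5407,.1318,.231],50.9)"
```

```text
lin [ 7.797e-01 -6.255e-01  7.000e-04] rot [ 3.000e-04 -1.000e-04 -3.497e-01] t 1.82 pos [ 0.277  -0.2928  0.2314] F [ 1.5 -0.8 -0.1] w 0.3022781182656747
```

Call:
{"method": "send_rows", "body": {
  "linear": [
    [0.78, -0.63, 0],
    [0.78, -0.63, 0],
    [0.78, -0.63, 0],
    [0.78, -0.63, 0],
    [0.78, -0.63, 0]
  ],
  "rotation": [
    [0, 0, -0.35],
    [0, 0, -0.35],
    [0, 0, -0.35],
    [0, 0, -0.35],
    [0, 0, -0.35]
  ],
  "fingers": [1, 1, 1, 1, 1]
}}

```text
clock: 2.23
position: [0.3864, -0.115, 0.2316]
ee_rot: [[0.624, 0.782, 0.001], [0.782, -0.624, -0.0], [0.0, 0.001, -1.0]]
contact_force: [0.9, -1.3, -0.3]
width: -0.0
```

```bash
python3 -c "
from h import *
go([.5407,.1318,.12],50.9)"
```

```text
lin [ 0.5782 -0.067   0.2233] rot [ 0.0005 -0.0002  0.0055] t 2.23 pos [ 0.3864 -0.115   0.2316] F [ 0.9 -1.3 -0.3] w -0.0003220986544848295
```

Call:
{"method": "send_rows", "body": {
  "linear": [
    [0.578, -0.067, 0.22],
    [0.578, -0.067, 0.22],
    [0.578, -0.067, 0.22],
    [0.578, -0.067, 0.22],
    [0.578, -0.067, 0.22]
  ],
  "rotation": [
    [0, 0, 0],
    [0, 0, 0],
    [0, 0, 0],
    [0, 0, 0],
    [0, 0, 0]
  ],
  "fingers": [1, 1, 1, 1, 1]
}}

```text
clock: 2.65
position: [0.491, 0.0496, 0.157]
ee_rot: [[0.629, 0.777, 0.001], [0.777, -0.629, 0.0], [0.0, 0.0, -1.0]]
contact_force: [1.2, -1.3, 0.1]
width: -0.003
```

```bash
python3 -c "
from h import *
go([.5407,.1318,.12],50.9)"
```

```text
lin [ 0.1904 -0.0263  0.0741] rot [ 0.0002 -0.0002  0.001 ] t 2.65 pos [0.491  0.0496 0.157 ] F [ 1.2 -1.3  0.1] w -0.0027602741983811913
```

Call:
{"method": "send_rows", "body": {
  "linear": [
    [0.19, -0.026, 0.074],
    [0.19, -0.026, 0.074],
    [0.19, -0.026, 0.074],
    [0.19, -0.026, 0.074],
    [0.19, -0.026, 0.074]
  ],
  "rotation": [
    [0, 0, 0],
    [0, 0, 0],
    [0, 0, 0],
    [0, 0, 0],
    [0, 0, 0]
  ],
  "fingers": [1, 1, 1, 1, 1]
}}

```text
clock: 3.07
position: [0.5397, 0.1301, 0.1198]
ee_rot: [[0.628, 0.778, -0.001], [0.778, -0.628, -0.0], [-0.001, -0.001, -1.0]]
contact_force: [0.1, -1.1, 0.9]
width: 0.001
```

```bash
python3 -c "
from h import *
go([.5407,.1318,.036],50.9)
for n in ('side','wrist'):
    c=robot.read_camera(n);save(c,n+'1',(150,130,310,270) if n=='side' else None,4 if n=='side' else 1)"
```

```text
lin [ 0.004  -0.0005  0.1676] rot [-0.0005  0.0008  0.0018] t 3.07 pos [0.5397 0.1301 0.1198] F [ 0.1 -1.1  0.9] w 0.0010405886191484114
```

View pics/side1.png

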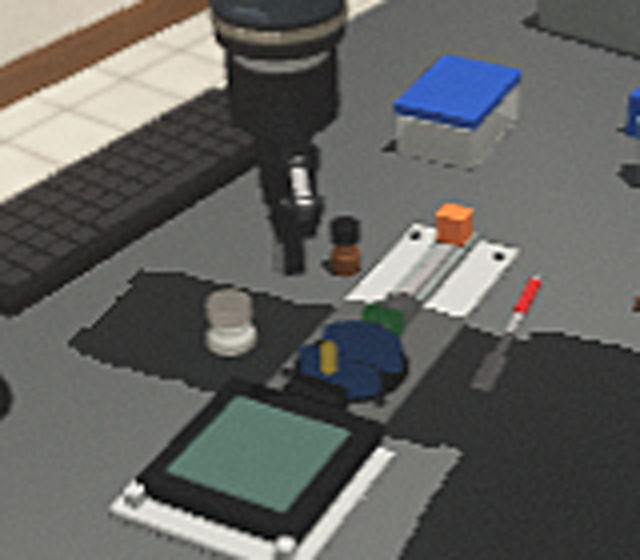

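View pics/wrist1.png

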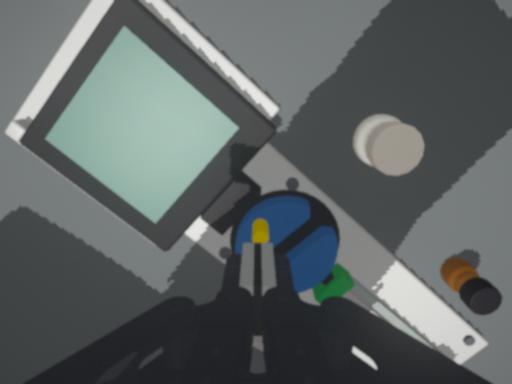

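Wrist view: yellow peg top at (260,225), disc at about (287,240), fingertips at (258,245). I'll check how the planned points project into this picture.

```bash
python3 -c "
from h import *
c=robot.read_camera('wrist');s=robot.sense()
for n,P in dict(start=[.5407,.1318,.036],end=[.5049,.0889,.036],peg=[.5263,.1061,.05],axis=[.5278,.077,.026],tcp=s['position'],p1=[.4981,.0725,.05]).items(): print(n,pix(c,P).round(1))
M=masks(c)
P,us,vs=centre(c,M['yellow'],(200,180,330,280),.05);print('y',us.min(),us.max(),vs.min(),vs.max(),world(c,(us.min()+us.max())/2,vs.min()+7,z=.05))
P,us,vs=centre(c,M['blue'],(200,180,350,300),.026);print(cv2.minEnclosingCircle(P[:,:2].astype(np.float32)))
"
```

```text
start [255.  195.7]
end [254.2 265.6]
peg [262.3 242.2]
axis [286.8 253. ]
tcp [256.8 262. ]
p1 [261.  296.1]
y 252 267 219 242 [0.53248416 0.11678771 0.05      ]
((0.5320656299591064, 0.08201122283935547), 0.04247438535094261)
```

```bash
python3 -c "
from h import *
import pickle
c=robot.read_camera('wrist');R=cv2.Rodrigues(np.array(c['rvec'],float))[0];print('wristcam',(-R.T@np.array(c['tvec']).ravel()).round(3),R.round(2).tolist(),robot.sense()['position'])
P,us,vs=centre(c,masks(c)['yellow'],(200,180,330,280),.05)
print([ (v,us[vs==v].min(),us[vs==v].max(), c['z_map'][v,us[vs==v]].round(3).tolist()) for v in range(vs.min(),vs.max()+1,3)])
for v in (222,226,230): print(world(c,260,v))
for u,v in((300,210),(325,250),(245,210),(330,270)): print('disc/bridge',world(c,u,v))
s=pickle.load(open('side0.pkl','rb'));M=masks(s)
for n,z in (('blue',.026),('yellow',.05),('orange',.05),('green',.03)):
    P,us,vs=centre(s,M[n],(210,170,280,235),z);d=s['z_map'][vs,us]
    W=np.array([world(s,u,v) for u,v in zip(us,vs)]);t=W[W[:,2]>z-.004];print(n,len(W),len(t),t.mean(0).round(4),W[:,2].max())
    if n=='blue':print(cv2.minEnclosingCircle(t[:,:2].astype(np.float32)))
t0=pickle.load(open('top0.pkl','rb'));M=masks(t0)
for n,z in (('blue',.026),('yellow',.05),('orange',.05),('green',.03)):
    P,us,vs=centre(t0,M[n],(180,160,300,215),z)
    W=np.array([world(t0,u,v) for u,v in zip(us,vs)]);print('top',n,np.median(W[:,2]),W.mean(0).round(4))
"
```

```text
wristcam [0.592 0.193 0.263] [[0.78, -0.63, 0.0], [-0.6, -0.74, 0.32], [-0.2, -0.25, -0.95]] [0.53998934 0.12863094 0.12128381]
[(218, np.int64(258), np.int64(259), [0.25600001215934753, 0.25600001215934753]), (221, np.int64(254), np.int64(264), [0.2540000081062317, 0.25200000405311584, 0.25200000405311584, 0.25, 0.25, 0.25, 0.25099998712539673, 0.25, 0.25099998712539673, 0.25099998712539673, 0.2540000081062317]), (224, np.int64(252), np.int64(266), [0.2540000081062317, 0.25200000405311584, 0.25, 0.24699999392032623, 0.2460000067949295, 0.2460000067949295, 0.24500000476837158, 0.24500000476837158, 0.24400000274181366, 0.2460000067949295, 0.2460000067949295, 0.2460000067949295, 0.24799999594688416, 0.24899999797344208, 0.25099998712539673]), (227, np.int64(252), np.int64(266), [0.24899999797344208, 0.24500000476837158, 0.24300000071525574, 0.24199999868869781, 0.24199999868869781, 0.2409999966621399, 0.23999999463558197, 0.2409999966621399, 0.23999999463558197, 0.23999999463558197, 0.23999999463558197, 0.2409999966621399, 0.24199999868869781, 0.24400000274181366, 0.24500000476837158])
[... 1817 characters left out ...]
4858902]
disc/bridge [0.55738314 0.09912652 0.02623241]
disc/bridge [0.5523768  0.05989792 0.02571564]
disc/bridge [0.52649291 0.12572363 0.02916252]
disc/bridge [0.54196978 0.03281377 0.00979875]
blue 276 183 [0.5182 0.0889 0.0316] 0.7168886703319682
((0.2435602843761444, 0.4383249282836914), 0.49137789011001587)
yellow 25 5 [0.5248 0.1117 0.0478] 0.04955586941308754
orange 37 23 [ 0.5544 -0.1039  0.048 ] 0.05196393424633228
green 42 24 [0.5095 0.0634 0.0567] 0.7168886703319682
top blue 0.026419697578131562 [0.5276 0.0742 0.0258]
top yellow 0.05042261602513465 [0.5263 0.1061 0.0502]
top orange 0.05027864727145359 [ 0.5564 -0.1087  0.0485]
top green 0.03039058725838606 [0.536  0.0251 0.0305]
```

Only about a 2.6 mm difference between cameras, so the start clearance is adequate. Descending.

Call:
{"method": "send_rows", "body": {
  "linear": [
    [0.008, 0, 0.06],
    [0.008, 0, 0.12],
    [0.008, 0, 0.165],
    [0.008, 0, 0.168],
    [0.008, 0, 0.168]
  ],
  "rotation": [
    [0, 0, 0],
    [0, 0, 0],
    [0, 0, 0],
    [0, 0, 0],
    [0, 0, 0]
  ],
  "fingers": [1, 1, 1, 1, 1]
}}

```text
clock: 3.68
position: [0.5418, 0.1318, 0.0366]
ee_rot: [[0.63, 0.776, -0.001], [0.776, -0.63, -0.0], [-0.001, -0.001, -1.0]]
contact_force: [-0.0, -1.0, 0.6]
width: -0.001
```

```bash
python3 -c "
from h import *
go([.5049,.0905,.036],50.9)
c=robot.read_camera('wrist');save(c,'wrist2');c=robot.read_camera('side');save(c,'side2',(180,160,300,260),5)"
```

```text
lin [-0.1106 -0.0053  0.0014] rot [-0.0006  0.0008  0.0002] t 3.68 pos [0.5418 0.1318 0.0366] F [-0.  -1.   0.6] w -0.0013123127970282595
```

View pics/wrist2.png

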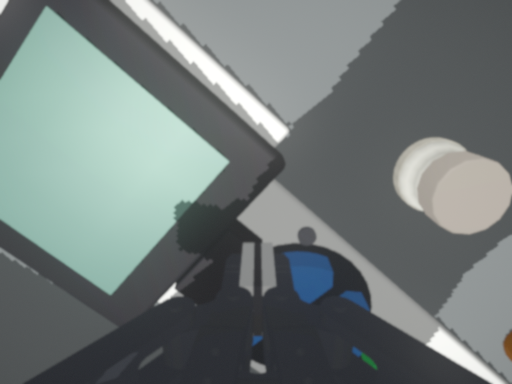

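View pics/side2.png

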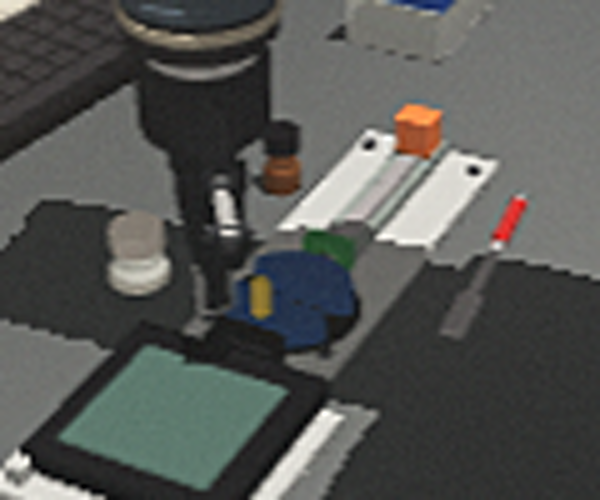

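Call:
{"method": "send_rows", "body": {
  "linear": [
    [-0.012, 0, 0],
    [-0.024, 0, 0],
    [-0.036, -0.002, 0],
    [-0.048, -0.003, 0],
    [-0.06, -0.005, 0]
  ],
  "rotation": [
    [0, 0, 0],
    [0, 0, 0],
    [0, 0, 0],
    [0, 0, 0],
    [0, 0, 0]
  ],
  "fingers": [1, 1, 1, 1, 1]
}}

```text
clock: 4.2
position: [0.5221, 0.1119, 0.038]
ee_rot: [[0.629, 0.777, 0.002], [0.777, -0.629, 0.003], [0.004, -0.0, -1.0]]
contact_force: [0.1, 4.8, 2.7]
width: -0.0
```

```bash
python3 -c "
from h import *
go([.5049,.0905,.036],50.9)
c=robot.read_camera('side');save(c,'side3',(180,160,300,260),5)"
```

```text
lin [-0.0549  0.0001  0.0037] rot [-0.0001 -0.0024  0.0014] t 4.2 pos [0.5221 0.1119 0.038 ] F [0.1 4.8 2.7] w -0.0004890877546726509
```

View pics/side3.png

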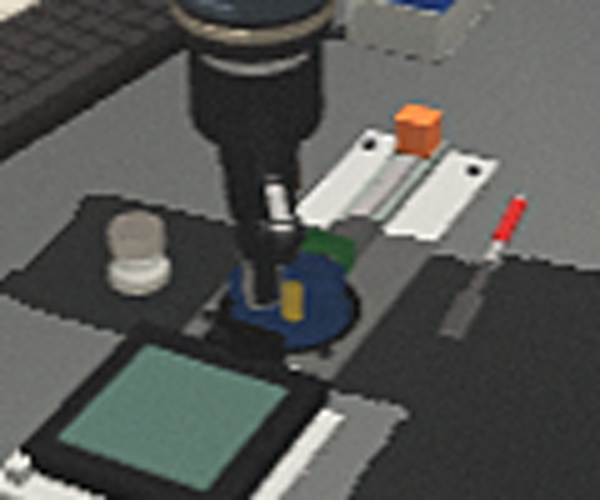

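The peg is moving round ahead of the fingers. I'll push most of the rest of the way.

Call:
{"method": "send_rows", "body": {
  "linear": [
    [-0.01, 0, 0.001],
    [-0.02, 0, 0.002],
    [-0.03, 0, 0.003],
    [-0.04, 0, 0.003],
    [-0.045, 0, 0.003]
  ],
  "rotation": [
    [0, 0, 0],
    [0, 0, 0],
    [0, 0, 0],
    [0, 0, 0],
    [0, 0, 0]
  ],
  "fingers": [1, 1, 1, 1, 1]
}}

```text
clock: 4.67
position: [0.5078, 0.0926, 0.0354]
ee_rot: [[0.63, 0.777, 0.001], [0.777, -0.63, -0.0], [0.001, 0.001, -1.0]]
contact_force: [7.1, 1.9, 0.2]
width: -0.002
```

```bash
python3 -c "
from h import *
go([.5049,.0905,.036],50.9)
c=robot.read_camera('side');save(c,'side4',(180,160,300,260),5);M=masks(c)
hsv=cv2.cvtColor(c['frame'],cv2.COLOR_RGB2HSV);m=(hsv[...,0]>=18)&(hsv[...,0]<32)&(hsv[...,1]>100)&(hsv[...,2]>70)
P,us,vs=centre(c,m,(200,190,270,240),.05);print(us.min(),us.max(),vs.min(),vs.max())
print('target',pix(c,[.4981,.0735,.05]),pix(c,[.4981,.0735,.026]))
W=np.array([world(c,u,v) for u,v in zip(us,vs)]);print(W.mean(0).round(4));d=W[:,:2].mean(0)-[.5278,.078]
print('dock angle-90',np.degrees(np.arctan2(d[1],d[0]))%360-98.7-90)
"
```

```text
lin [-0.0069 -0.002  -0.0013] rot [ 0.0008 -0.0003  0.0005] t 4.67 pos [0.5078 0.0926 0.0354] F [7.1 1.9 0.2] w -0.0016693618412684473
244 247 214 221
target [245.94250824 212.33011561] [246.01575737 218.73452717]
[0.4953 0.0809 0.0364]
dock angle-90 -13.725187962447038
```

View pics/side4.png

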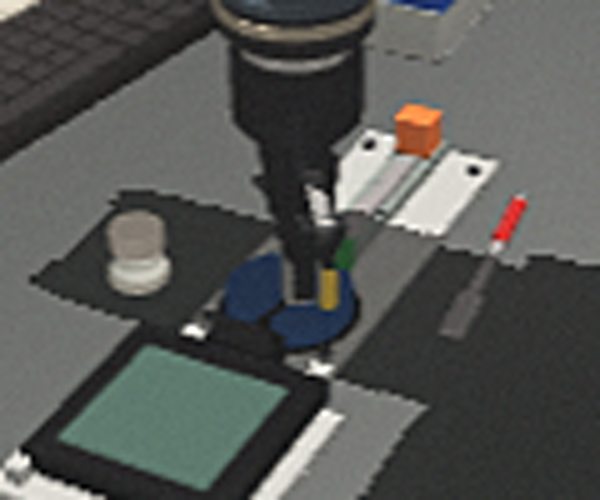

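Call:
{"method": "send_rows", "body": {
  "linear": [
    [-0.003, 0, 0],
    [-0.003, 0, 0],
    [-0.003, 0, 0],
    [0.03, 0, 0],
    [0.04, 0, -0.04]
  ],
  "rotation": [
    [0, 0, 0],
    [0, 0, 0],
    [0, 0, 0],
    [0, 0, 0],
    [0, 0, 0]
  ],
  "fingers": [1, 1, 1, 1, 1]
}}

```text
clock: 5.13
position: [0.5184, 0.1087, 0.0524]
ee_rot: [[0.63, 0.777, -0.005], [0.777, -0.63, -0.001], [-0.004, -0.003, -1.0]]
contact_force: [-0.0, -0.2, -0.8]
width: 0.001
```

Call:
{"method": "send_rows", "body": {
  "linear": [
    [0, 0, -0.1],
    [0, 0.1, -0.15],
    [0, 0.2, -0.15],
    [0, 0.3, -0.15],
    [0, 0.3, -0.15]
  ],
  "rotation": [
    [0, 0, 0],
    [0, 0, 0],
    [0, 0, 0],
    [0, 0, 0],
    [0, 0, 0]
  ],
  "fingers": [1, 1, 1, 1, 1]
}}

```text
clock: 5.55
position: [0.6381, 0.0121, 0.1307]
ee_rot: [[0.63, 0.777, 0.001], [0.777, -0.63, -0.001], [-0.0, 0.001, -1.0]]
contact_force: [0.1, 1.0, 0.7]
width: 0.002
```

```bash
python3 -c "
from h import *
go([.6,-.1,.12],50.9)
c=robot.read_camera('top');save(c,'top5',(150,140,310,240),5)
d=robot.read_camera('wrist');save(d,'wrist5');d=robot.read_camera('side');save(d,'side5',(180,160,300,260),5)"
```

```text
lin [-0.222   0.0821  0.0214] rot [0.0006 0.0001 0.0005] t 5.55 pos [0.6381 0.0121 0.1307] F [0.1 1.  0.7] w 0.0022435188332527185
```

View pics/top5.png

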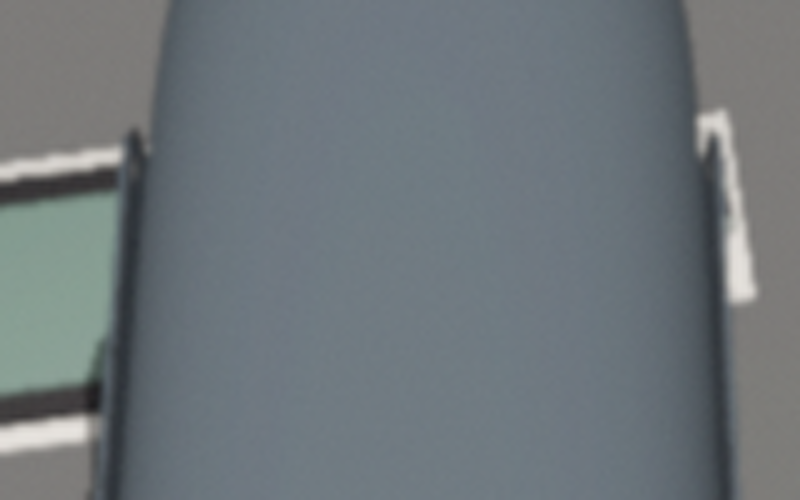

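View pics/side5.png

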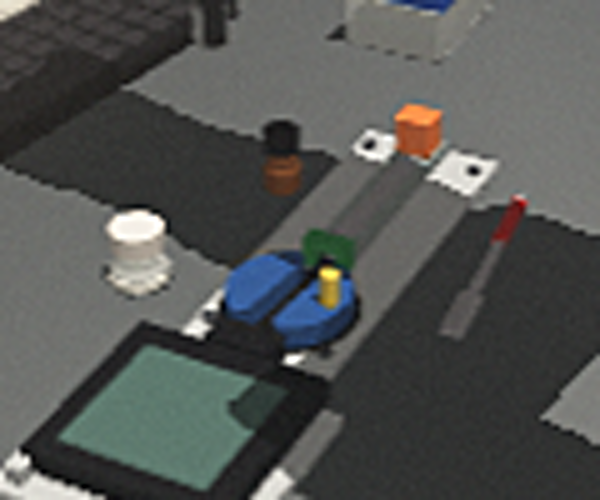

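View pics/wrist5.png

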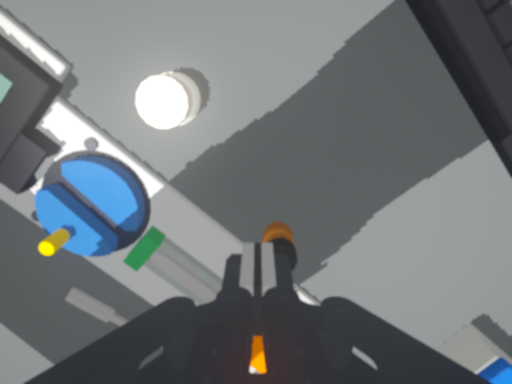

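The wrist view shows the disc at (93,205), the peg at (50,245) and the slot roughly in line with the guide. I'll measure the slot angle.

```bash
cat >> h.py <<'E'
def slot(c,box,axdir=98.7):
    hsv=cv2.cvtColor(c['frame'],cv2.COLOR_RGB2HSV);h,s,v=[hsv[...,i].astype(int) for i in range(3)]
    m=(abs(h-108)<12)&(s>100);k=np.zeros(m.shape,bool);k[box[1]:box[3],box[0]:box[2]]=True
    m&=k
    vs,us=np.nonzero(m);W=np.array([world(c,u,v) for u,v in zip(us,vs)]);top=abs(W[:,2]-.026)<.004
    P=np.array([world(c,u,v,z=.026)[:2] for u,v in zip(us[top],vs[top])])
    (cx,cy),r=cv2.minEnclosingCircle(P.astype(np.float32));print('disc',cx,cy,r,len(P))
    Q=P-[cx,cy]
    # slot: angle a, offset o maximising empty strip
    best=[]
    for a in np.arange(60,140,.5):
        n=np.array([-np.sin(np.radians(a)),np.cos(np.radians(a))]);q=Q@n
        for o in np.arange(-.006,.0061,.0005):
            best.append(((abs(q-o)<.0085).sum(),a,o))
    mn=min(b[0] for b in best);B=np.array([b for b in best if b[0]<=mn+2]);print('slot angle',B[:,1].mean(),B[:,1].std(),'rel dock',B[:,1].mean()-axdir,'min',mn)
E
python3 -c "
from h import *
d=robot.read_camera('wrist');slot(d,(25,140,160,265))
M=masks(d);hsv=cv2.cvtColor(d['frame'],cv2.COLOR_RGB2HSV);m=(hsv[...,0]>=20)&(hsv[...,0]<34)&(hsv[...,1]>100)
P,us,vs=centre(d,m,(25,220,90,265),.05)
W=np.array([world(d,u,v) for u,v in zip(us,vs)]);t=W[abs(W[:,2]-.05)<.003];print('peg',t.mean(0),len(t))
P,us,vs=centre(d,M['green'],(110,220,170,275),.03);W=np.array([world(d,u,v) for u,v in zip(us,vs)]);t=W[abs(W[:,2]-.03)<.003];print('bridge',t.mean(0),len(t), cv2.minAreaRect(t[:,:2].astype(np.float32)))
save(d,'wrist6',(20,100,240,300),3.6)
"
```

```text
disc 0.5296914577484131 0.07952214777469635 0.040932368487119675 5449
slot angle 93.25 0.5590169943749475 rel dock -5.450000000000003 min 148
peg [0.49963978 0.07813114 0.04920095] 204
bridge [0.53842872 0.0278667  0.02945969] 617 ((0.5374296307563782, 0.02758023887872696), (0.032913435250520706, 0.013979706913232803), 9.025605201721191)
```

View pics/wrist6.png

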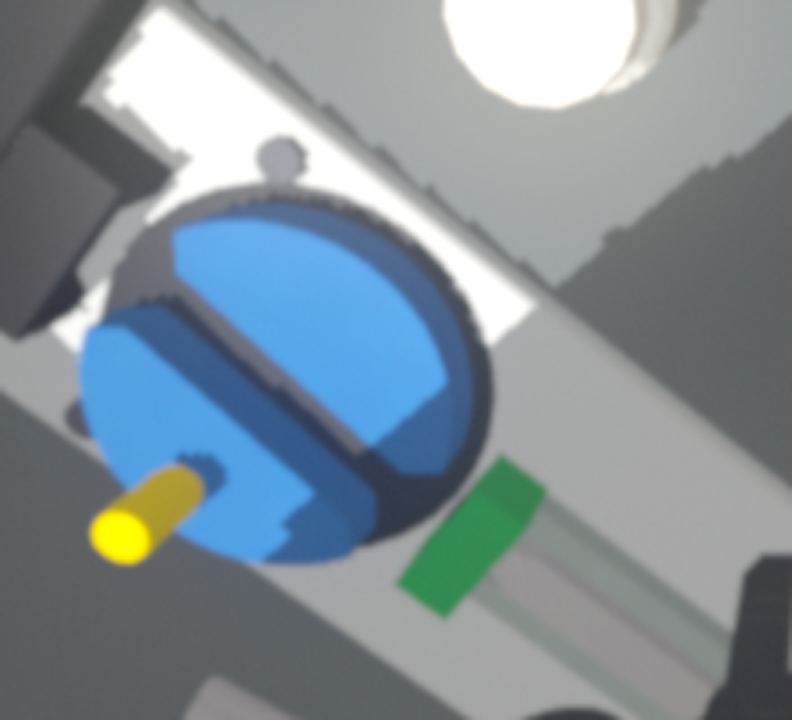

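The slot is at about -5.5° to -6° (≈-0.10 rad). That is only just within tolerance, so I'll fine-tune. I'll turn the tool so its x lies along the dock, which the bar push needs anyway, and nudge the peg about 3 mm more.

```bash
python3 -c "
from h import *
go([.4945,.112,.1],98.9)"
```

```text
lin [-0.0258 -0.3439  0.0588] rot [-1.200e-03  5.000e-04 -5.335e-01] t 5.75 pos [0.6361 0.0136 0.1291] F [-0.9  0.  -0.8] w 6.425260461157086e-06
```

Call:
{"method": "send_rows", "body": {
  "linear": [
    [-0.026, -0.344, 0.04],
    [-0.026, -0.344, 0.04],
    [-0.026, -0.344, 0.04],
    [-0.026, -0.344, 0.05],
    [-0.026, -0.344, 0.059]
  ],
  "rotation": [
    [0, 0, -0.533],
    [0, 0, -0.533],
    [0, 0, -0.533],
    [0, 0, -0.533],
    [0, 0, -0.533]
  ],
  "fingers": [1, 1, 1, 1, 1]
}}

```text
clock: 6.17
position: [0.4883, 0.1151, 0.0998]
ee_rot: [[0.047, 0.999, -0.004], [0.999, -0.047, 0.0], [-0.0, -0.004, -1.0]]
contact_force: [-0.1, -0.3, 0.2]
width: 0.003
```

```bash
python3 -c "
from h import *
go([.4945,.112,.06],98.9)"
```

```text
lin [-0.0056  0.0129  0.0796] rot [-0.0023 -0.0002 -0.1286] t 6.17 pos [0.4883 0.1151 0.0998] F [-0.1 -0.3  0.2] w 0.0026192666314703464
```

Call:
{"method": "send_rows", "body": {
  "linear": [
    [-0.005, 0.01, 0.04],
    [-0.005, 0.01, 0.08],
    [-0.005, 0.01, 0.08],
    [-0.005, 0.01, 0.08],
    [-0.005, 0.01, 0.08]
  ],
  "rotation": [
    [0, 0, -0.129],
    [0, 0, -0.129],
    [0, 0, -0.129],
    [0, 0, -0.129],
    [0, 0, -0.129]
  ],
  "fingers": [1, 1, 1, 1, 1]
}}

```text
clock: 6.58
position: [0.4994, 0.1101, 0.0616]
ee_rot: [[-0.143, 0.99, 0.0], [0.99, 0.143, 0.0], [0.0, 0.0, -1.0]]
contact_force: [-0.9, 0.4, 0.3]
width: -0.002
```

```bash
python3 -c "
from h import *
go([.4945,.112,.036],98.9)"
```

```text
lin [ 0.0052 -0.0092  0.0511] rot [ 0.0002 -0.     -0.0073] t 6.58 pos [0.4994 0.1101 0.0616] F [-0.9  0.4  0.3] w -0.0019597700896097528
```

Call:
{"method": "send_rows", "body": {
  "linear": [
    [0.005, -0.008, 0.02],
    [0.005, -0.008, 0.051],
    [0.005, -0.008, 0.051],
    [0.005, -0.008, 0.051]
  ],
  "rotation": [
    [0, 0, -0.007],
    [0, 0, -0.007],
    [0, 0, -0.007],
    [0, 0, -0.007]
  ],
  "fingers": [1, 1, 1, 1]
}}

```text
clock: 6.92
position: [0.4953, 0.1117, 0.0358]
ee_rot: [[-0.155, 0.988, -0.0], [0.988, 0.155, -0.0], [-0.0, -0.0, -1.0]]
contact_force: [-0.6, -0.7, -0.0]
width: 0.002
```

```bash
python3 -c "
from h import *
go([.4967,.0915,.036],98.9)"
```

```text
lin [-0.0404 -0.0035 -0.0005] rot [-0.0002  0.      0.0003] t 6.92 pos [0.4953 0.1117 0.0358] F [-0.6 -0.7 -0. ] w 0.002399416448095389
```

Call:
{"method": "send_rows", "body": {
  "linear": [
    [-0.015, 0, 0],
    [-0.03, 0, 0],
    [-0.036, 0, 0],
    [-0.04, 0, 0],
    [-0.04, 0, 0]
  ],
  "rotation": [
    [0, 0, 0],
    [0, 0, 0],
    [0, 0, 0],
    [0, 0, 0],
    [0, 0, 0]
  ],
  "fingers": [1, 1, 1, 1, 1]
}}

```text
clock: 7.33
position: [0.4988, 0.0914, 0.0355]
ee_rot: [[-0.156, 0.988, 0.0], [0.988, 0.156, 0.0], [0.0, 0.0, -1.0]]
contact_force: [-0.1, 0.4, -0.6]
width: -0.003
```

```bash
python3 -c "
from h import *
go([.4967,.0915,.036],98.9)
c=robot.read_camera('wrist');save(c,'wrist7');c=robot.read_camera('side');save(c,'side7',(180,160,300,260),5)"
```

```text
lin [ 0.0008 -0.0042 -0.0011] rot [ 0.0003 -0.      0.0007] t 7.33 pos [0.4988 0.0914 0.0355] F [-0.1  0.4 -0.6] w -0.0033153718574575218
```

View pics/wrist7.png

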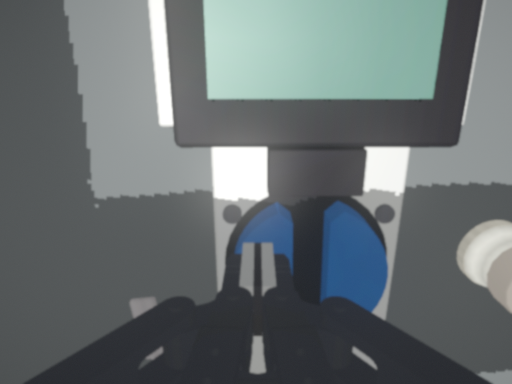

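View pics/side7.png

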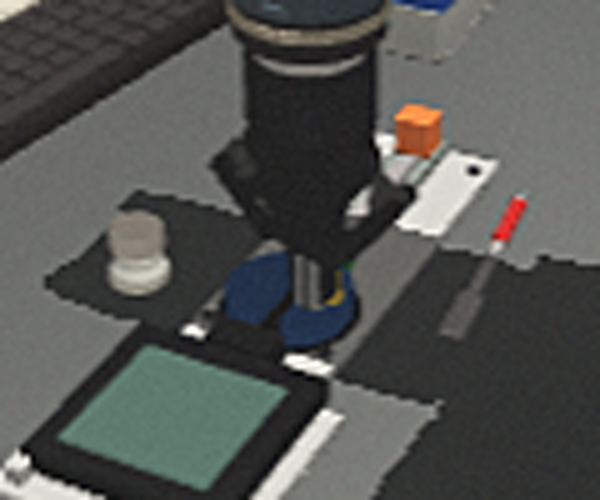

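```bash
python3 -c "
from h import *
c=robot.read_camera('wrist');save(c,'wrist8',(200,140,420,320),3.6)
f=c['frame'].astype(int)
def edge(rows,lo,hi,z,fun):
    pts=[]
    for v in rows:
        g=fun(f[v,lo:hi]).astype(float);d=np.diff(g);i=np.argmax(np.abs(d));pts.append(world(c,lo+i+.5,v,z=z)[:2])
    P=np.array(pts,np.float32);l=cv2.fitLine(P,cv2.DIST_HUBER,0,.001,.001).ravel();a=np.degrees(np.arctan2(l[1],l[0]))%180
    return a,P.mean(0).round(4)
bl=lambda r:r[:,2]-r[:,0]
print('slot R',edge(range(225,295,2),308,336,.026,bl))
print('slot L',edge(range(222,262,2),280,308,.026,bl))
print('glass L',edge(range(5,90,3),195,215,.028,lambda r:r[:,1]))
print('glass R',edge(range(5,90,3),428,455,.028,lambda r:r[:,1]))
print('hasp L',edge(range(152,192,2),255,280,.03,lambda r:r.sum(1)))
print('hasp R',edge(range(152,192,2),355,378,.03,lambda r:r.sum(1)))
"
```

```text
slot R (np.float32(100.57805), array([0.5319, 0.0922], dtype=float32))
slot L (np.float32(100.44028), array([0.5158, 0.0999], dtype=float32))
glass L (np.float32(99.08942), array([0.464 , 0.1805], dtype=float32))
glass R (np.float32(98.98792), array([0.5585, 0.1958], dtype=float32))
hasp L (np.float32(99.538765), array([0.4974, 0.134 ], dtype=float32))
hasp R (np.float32(98.68621), array([0.5401, 0.1408], dtype=float32))
```

View pics/wrist8.png

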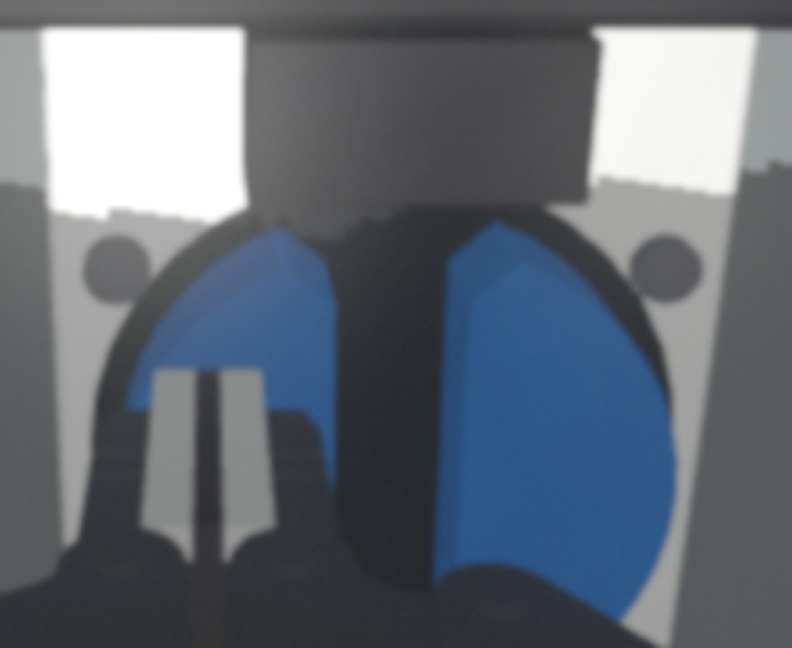

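The slot is now within about 1.4° (0.02 rad) of the dock line. Next I'll retract, lift and go behind the orange block.

Call:
{"method": "send_rows", "body": {
  "linear": [
    [0.02, 0, 0],
    [0.03, 0, -0.04],
    [0.03, 0, -0.1],
    [0.03, 0, -0.16],
    [0.03, 0, -0.16]
  ],
  "rotation": [
    [0, 0, 0],
    [0, 0, 0],
    [0, 0, 0],
    [0, 0, 0],
    [0, 0, 0]
  ],
  "fingers": [1, 1, 1, 1, 1]
}}

```text
clock: 7.9
position: [0.4985, 0.1082, 0.1202]
ee_rot: [[-0.157, 0.988, 0.006], [0.988, 0.157, 0.001], [0.0, 0.007, -1.0]]
contact_force: [0.4, 1.1, 0.7]
width: 0.002
```

```bash
python3 -c "
from h import *
go([.5641,-.1434,.115],99)"
```

```text
lin [-0.5176  0.0503  0.0106] rot [ 0.0042 -0.0003  0.0006] t 7.9 pos [0.4985 0.1082 0.1202] F [0.4 1.1 0.7] w 0.002034264100186438
```

Call:
{"method": "send_rows", "body": {
  "linear": [
    [-0.518, 0.05, 0],
    [-0.518, 0.05, 0],
    [-0.518, 0.05, 0],
    [-0.518, 0.05, 0],
    [-0.518, 0.05, 0]
  ],
  "rotation": [
    [0, 0, 0],
    [0, 0, 0],
    [0, 0, 0],
    [0, 0, 0],
    [0, 0, 0]
  ],
  "fingers": [1, 1, 1, 1, 1]
}}

```text
clock: 8.32
position: [0.5488, -0.0961, 0.1152]
ee_rot: [[-0.157, 0.988, 0.0], [0.988, 0.157, -0.0], [-0.0, 0.0, -1.0]]
contact_force: [1.4, 1.1, -0.2]
width: 0.0
```

```bash
python3 -c "
from h import *
go([.5641,-.1434,.115],99)"
```

```text
lin [-0.0983  0.0154  0.0004] rot [0.0002 0.     0.0006] t 8.32 pos [ 0.5488 -0.0961  0.1152] F [ 1.4  1.1 -0.2] w 7.633392747714027e-05
```

Call:
{"method": "send_rows", "body": {
  "linear": [
    [-0.1, 0.015, 0],
    [-0.1, 0.015, 0],
    [-0.1, 0.015, 0]
  ],
  "rotation": [
    [0, 0, 0],
    [0, 0, 0],
    [0, 0, 0]
  ],
  "fingers": [1, 1, 1]
}}

```text
clock: 8.57
position: [0.5643, -0.1452, 0.1146]
ee_rot: [[-0.154, 0.988, -0.0], [0.988, 0.154, -0.0], [-0.0, -0.0, -1.0]]
contact_force: [-0.0, 1.3, 0.5]
width: 0.001
```

```bash
python3 -c "
from h import *
go([.5641,-.1434,.028],99)
c=robot.read_camera('wrist');save(c,'wrist9')
M=masks(c);P,us,vs=centre(c,M['orange'],(180,150,330,330),.05)
W=np.array([world(c,u,v) for u,v in zip(us,vs)]);t=W[abs(W[:,2]-.05)<.003];print('block top',t.mean(0),len(t),cv2.minAreaRect(t[:,:2].astype(np.float32)))
d=robot.read_camera('side');save(d,'side9',(200,130,320,230),5)
"
```

```text
lin [0.0036 0.0002 0.1733] rot [-0.0001  0.0002 -0.0018] t 8.57 pos [ 0.5643 -0.1452  0.1146] F [-0.   1.3  0.5] w 0.0006494642118039249
block top [ 0.55707827 -0.11252495  0.04934073] 209 ((0.5590686202049255, -0.1118670254945755), (0.024893127381801605, 0.01066245511174202), 9.004929542541504)
```

View pics/wrist9.png

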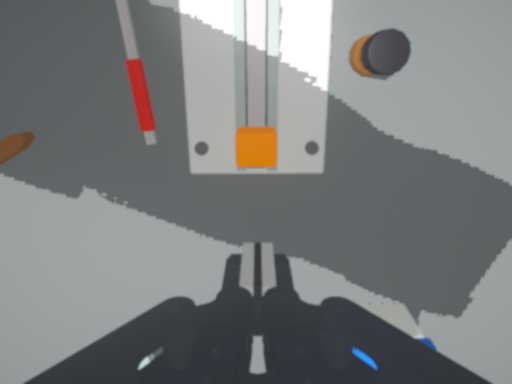

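View pics/side9.png

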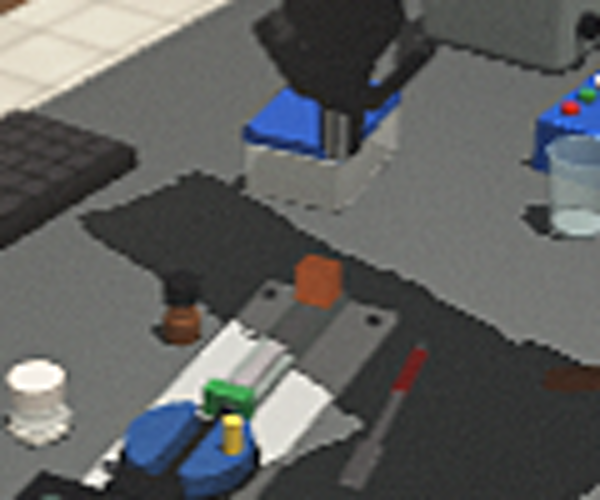

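The orange block is at (256,147) in the wrist view, centred on the fingers' column (258), with the bar's steel shaft in the guide ahead of it. This is the right bar. I'll descend behind it.

Call:
{"method": "send_rows", "body": {
  "linear": [
    [0, 0, 0.06],
    [0, 0, 0.12],
    [0, 0, 0.173],
    [0, 0, 0.173],
    [0, 0, 0.173]
  ],
  "rotation": [
    [0, 0, 0],
    [0, 0, 0],
    [0, 0, 0],
    [0, 0, 0],
    [0, 0, 0]
  ],
  "fingers": [1, 1, 1, 1, 1]
}}

```text
clock: 9.08
position: [0.5627, -0.1414, 0.0284]
ee_rot: [[-0.158, 0.987, -0.002], [0.987, 0.158, 0.001], [0.001, -0.002, -1.0]]
contact_force: [0.1, 0.9, 0.9]
width: -0.0
```

```bash
python3 -c "
from h import *
u=np.array([-.1564,.9877]);A=np.array([.529,.0785])
go([*(A-.093*u),.028],99)
s=robot.sense();print('along',(np.array(s['position'])[:2]-A)@u,'lat',(np.array(s['position'])[:2]-A)@[-u[1],u[0]])"
```

```text
lin [0.2589 0.0027 0.001 ] rot [-0.0014 -0.0007  0.0012] t 9.08 pos [ 0.5627 -0.1414  0.0284] F [0.1 0.9 0.9] w -0.00016302890368832752
along -0.22247192765946583 lat 0.001093494659874357
```

Call:
{"method": "send_rows", "body": {
  "linear": [
    [0.012, 0, 0],
    [0.024, 0, 0],
    [0.036, 0, 0],
    [0.048, 0.001, 0],
    [0.06, 0.001, 0]
  ],
  "rotation": [
    [0, 0, 0],
    [0, 0, 0],
    [0, 0, 0],
    [0, 0, 0],
    [0, 0, 0]
  ],
  "fingers": [1, 1, 1, 1, 1]
}}

```text
clock: 9.5
position: [0.5603, -0.113, 0.0297]
ee_rot: [[-0.157, 0.988, 0.002], [0.988, 0.157, -0.001], [-0.001, 0.002, -1.0]]
contact_force: [0.7, -4.6, 3.1]
width: 0.0
```

Call:
{"method": "send_rows", "body": {
  "linear": [
    [0.012, 0, 0],
    [0.024, 0, 0],
    [0.036, 0, 0],
    [0.048, 0, 0],
    [0.06, 0, 0]
  ],
  "rotation": [
    [0, 0, 0],
    [0, 0, 0],
    [0, 0, 0],
    [0, 0, 0],
    [0, 0, 0]
  ],
  "fingers": [1, 1, 1, 1, 1]
}}

```text
clock: 9.92
position: [0.5546, -0.0831, 0.0286]
ee_rot: [[-0.157, 0.988, -0.0], [0.988, 0.157, 0.0], [0.0, -0.0, -1.0]]
contact_force: [1.1, -3.8, 3.0]
width: -0.003
```

```bash
python3 -c "
from h import *
u=np.array([-.1564,.9877]);A=np.array([.529,.0785])
go([*(A-.093*u),.028],99)
s=robot.sense();print('along',(np.array(s['position'])[:2]-A)@u,'lat',(np.array(s['position'])[:2]-A)@[-u[1],u[0]])
c=robot.read_camera('wrist');save(c,'wrist10');d=robot.read_camera('side');save(d,'side10',(180,140,320,260),5)"
```

```text
lin [ 0.1413 -0.      0.0012] rot [-0.0001 -0.      0.0002] t 9.92 pos [ 0.5546 -0.0831  0.0286] F [ 1.1 -3.8  3. ] w -0.0028089461015266197
along -0.1636587671370421 lat -3.589952209810329e-05
```

View pics/wrist10.png

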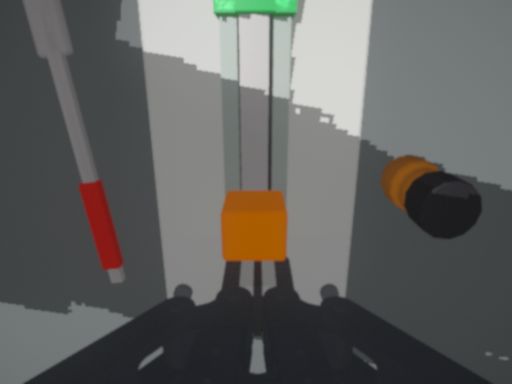

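View pics/side10.png

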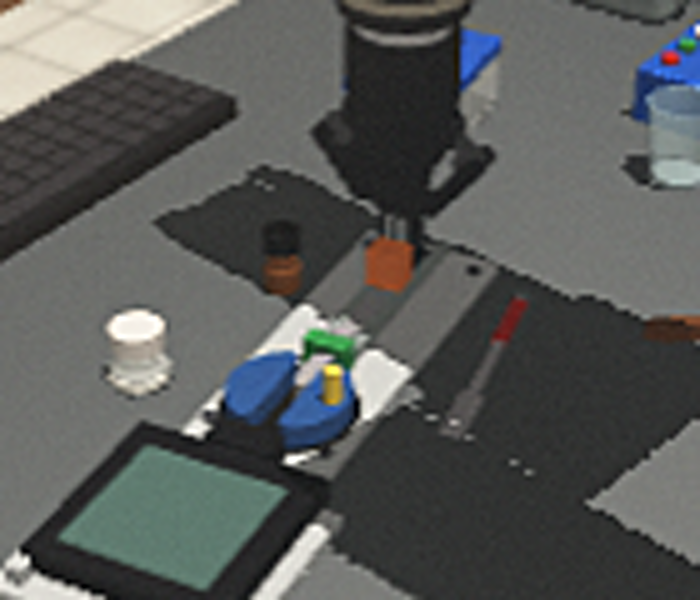

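The bar slides straight, with its nose entering the disc slot at about 4 N. Continuing.

Call:
{"method": "send_rows", "body": {
  "linear": [
    [0.01, 0, 0],
    [0.021, 0, 0],
    [0.032, 0, 0],
    [0.043, 0, 0],
    [0.054, 0, 0]
  ],
  "rotation": [
    [0, 0, 0],
    [0, 0, 0],
    [0, 0, 0],
    [0, 0, 0],
    [0, 0, 0]
  ],
  "fingers": [1, 1, 1, 1, 1]
}}

```text
clock: 10.43
position: [0.5503, -0.0564, 0.0285]
ee_rot: [[-0.157, 0.988, -0.0], [0.988, 0.157, 0.0], [0.0, -0.0, -1.0]]
contact_force: [0.8, -0.8, -1.2]
width: 0.0
```

Call:
{"method": "send_rows", "body": {
  "linear": [
    [0.01, 0, 0],
    [0.021, 0, 0],
    [0.032, 0, 0],
    [0.043, 0, 0],
    [0.054, 0, 0]
  ],
  "rotation": [
    [0, 0, 0],
    [0, 0, 0],
    [0, 0, 0],
    [0, 0, 0],
    [0, 0, 0]
  ],
  "fingers": [1, 1, 1, 1, 1]
}}

```text
clock: 10.85
position: [0.5462, -0.0298, 0.0286]
ee_rot: [[-0.157, 0.988, -0.0], [0.988, 0.157, 0.0], [0.0, 0.0, -1.0]]
contact_force: [-0.5, -1.0, -1.3]
width: 0.004
```

```bash
python3 -c "
from h import *
u=np.array([-.1564,.9877]);A=np.array([.529,.0785])
go([*(A-.093*u),.028],99)
s=robot.sense();print('along',(np.array(s['position'])[:2]-A)@u,'lat',(np.array(s['position'])[:2]-A)@[-u[1],u[0]])
c=robot.read_camera('wrist');save(c,'wrist11');d=robot.read_camera('side');save(d,'side11',(180,140,320,260),5)"
```

```text
lin [ 0.0333 -0.0001  0.0012] rot [ 0.     -0.      0.0003] t 10.85 pos [ 0.5462 -0.0298  0.0286] F [-0.5 -1.  -1.3] w 0.003560890233996074
along -0.10966226721503161 lat -5.9201961076046916e-05
```

View pics/wrist11.png

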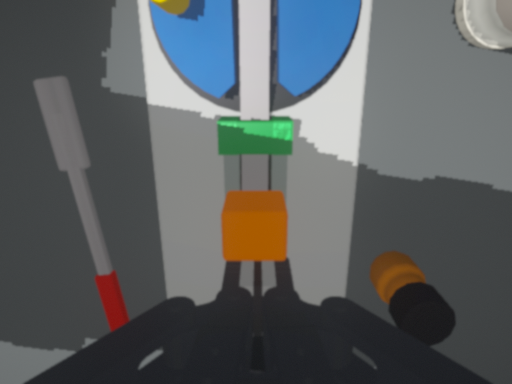

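The bar is through the slot, and the block (at (255,225)) is about 16 mm from the bridge. I'll finish slowly, watching the force.

Call:
{"method": "send_rows", "body": {
  "linear": [
    [0.008, 0, 0],
    [0.016, 0, 0],
    [0.022, 0, 0],
    [0.027, 0, 0],
    [0.03, 0, 0]
  ],
  "rotation": [
    [0, 0, 0],
    [0, 0, 0],
    [0, 0, 0],
    [0, 0, 0],
    [0, 0, 0]
  ],
  "fingers": [1, 1, 1, 1, 1]
}}

```text
clock: 11.37
position: [0.544, -0.0154, 0.0287]
ee_rot: [[-0.157, 0.988, 0.0], [0.988, 0.157, -0.0], [-0.0, 0.0, -1.0]]
contact_force: [0.2, -3.0, 0.7]
width: 0.004
```

Call:
{"method": "send_rows", "body": {
  "linear": [
    [0.002, 0, 0],
    [0.004, 0, 0],
    [0.004, 0, 0]
  ],
  "rotation": [
    [0, 0, 0],
    [0, 0, 0],
    [0, 0, 0]
  ],
  "fingers": [1, 1, 1]
}}

```text
clock: 11.62
position: [0.5437, -0.0135, 0.0287]
ee_rot: [[-0.157, 0.988, 0.0], [0.988, 0.157, 0.0], [0.0, 0.0, -1.0]]
contact_force: [-0.6, -1.5, 0.9]
width: -0.003
```

```bash
python3 -c "
from h import *
u=np.array([-.1564,.9877]);A=np.array([.529,.0785])
go([*(A-.093*u),.028],99)
c=robot.read_camera('wrist');save(c,'wrist12',(150,50,360,290),2.5)
M=masks(c)
for n,z in(('orange',.05),('green',.03)):
    P,us,vs=centre(c,M[n],(180,80,330,280),z);W=np.array([world(c,x,y) for x,y in zip(us,vs)]);t=W[abs(W[:,2]-z)<.003,:2];a=(t-A)@u;print(n,np.percentile(a,[1,50,99]).round(4))"
```

```text
lin [ 0.0003 -0.0002  0.0013] rot [ 0.0001 -0.0001  0.0003] t 11.62 pos [ 0.5437 -0.0135  0.0287] F [-0.6 -1.5  0.9] w -0.0028598095279250223
orange [-0.0802 -0.0711 -0.0604]
green [-0.058  -0.0512 -0.0449]
```

View pics/wrist12.png

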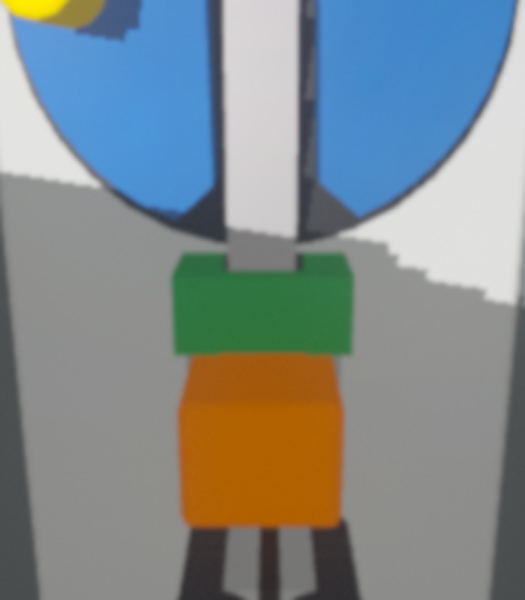

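There is still a gap of about 2 mm by measurement. I'll inch forward until the force rises.

Call:
{"method": "send_rows", "body": {
  "linear": [
    [0.001, 0, 0],
    [0.002, 0, 0],
    [0.003, 0, 0],
    [0.003, 0, 0],
    [0.003, 0, 0]
  ],
  "rotation": [
    [0, 0, 0],
    [0, 0, 0],
    [0, 0, 0],
    [0, 0, 0],
    [0, 0, 0]
  ],
  "fingers": [1, 1, 1, 1, 1]
}}

```text
clock: 12.08
position: [0.5434, -0.0123, 0.0286]
ee_rot: [[-0.157, 0.988, 0.0], [0.988, 0.157, -0.0], [-0.0, 0.0, -1.0]]
contact_force: [0.8, -5.0, 0.6]
width: 0.001
```

Call:
{"method": "send_rows", "body": {
  "linear": [
    [0.001, 0, 0],
    [0.002, 0, 0],
    [0.002, 0, 0],
    [0.002, 0, 0],
    [0.002, 0, 0]
  ],
  "rotation": [
    [0, 0, 0],
    [0, 0, 0],
    [0, 0, 0],
    [0, 0, 0],
    [0, 0, 0]
  ],
  "fingers": [1, 1, 1, 1, 1]
}}

```text
clock: 12.5
position: [0.5434, -0.0123, 0.0287]
ee_rot: [[-0.156, 0.988, 0.0], [0.988, 0.156, -0.002], [-0.002, -0.0, -1.0]]
contact_force: [1.2, -11.8, 0.3]
width: 0.004
```

The position stalls and the force rises to 12 N, so the block is against the bridge. I'll back off, lift and check.

Call:
{"method": "send_rows", "body": {
  "linear": [
    [-0.01, 0, 0],
    [-0.05, 0, 0],
    [-0.09, 0, 0],
    [-0.09, 0, -0.06],
    [-0.09, 0, -0.12]
  ],
  "rotation": [
    [0, 0, 0],
    [0, 0, 0],
    [0, 0, 0],
    [0, 0, 0],
    [0, 0, 0]
  ],
  "fingers": [1, 1, 1, 1, 1]
}}

```text
clock: 12.92
position: [0.5488, -0.0561, 0.0879]
ee_rot: [[-0.156, 0.988, -0.004], [0.988, 0.156, 0.001], [0.002, -0.004, -1.0]]
contact_force: [1.2, -0.6, 0.9]
width: -0.0
```

Call:
{"method": "send_rows", "body": {
  "linear": [
    [0, 0, -0.08],
    [-0.05, 0, -0.16],
    [-0.1, 0, -0.2],
    [-0.1, 0, -0.2],
    [-0.1, 0, -0.2]
  ],
  "rotation": [
    [0, 0, 0],
    [0, 0, 0],
    [0, 0, 0],
    [0, 0, 0],
    [0, 0, 0]
  ],
  "fingers": [1, 1, 1, 1, 1]
}}

```text
clock: 13.33
position: [0.5589, -0.1059, 0.1897]
ee_rot: [[-0.155, 0.988, 0.002], [0.988, 0.155, 0.0], [-0.0, 0.002, -1.0]]
contact_force: [0.3, 1.0, -0.3]
width: -0.003
```

```bash
python3 -c "
from h import *
u=np.array([-.1564,.9877]);A=np.array([.529,.0785])
s=robot.sense();print(s['clock'],s['position'],np.round(s['contact_force'],1),np.abs(s['qvel']).max())
c=robot.read_camera('wrist');save(c,'wrist13',None,1.5)
M=masks(c)
for n,z in(('orange',.05),('green',.03)):
    P,us,vs=centre(c,M[n],(150,0,350,280),z);W=np.array([world(c,x,y) for x,y in zip(us,vs)]);k=abs(W[:,2]-z)<.003;t=W[k,:2];print(n,k.sum())
    if k.sum(): a=(t-A)@u;print(np.percentile(a,[1,50,99]).round(4))
d=robot.read_camera('side');save(d,'side13',(180,140,320,260),5)"
```

```text
13.3333 [ 0.5589261  -0.1058852   0.18968785] [ 0.3  1.  -0.3] 0.06723700284105978
orange 32
[-0.0809 -0.0808 -0.0678]
green 312
[-0.0544 -0.0512 -0.0477]
```

View pics/wrist13.png

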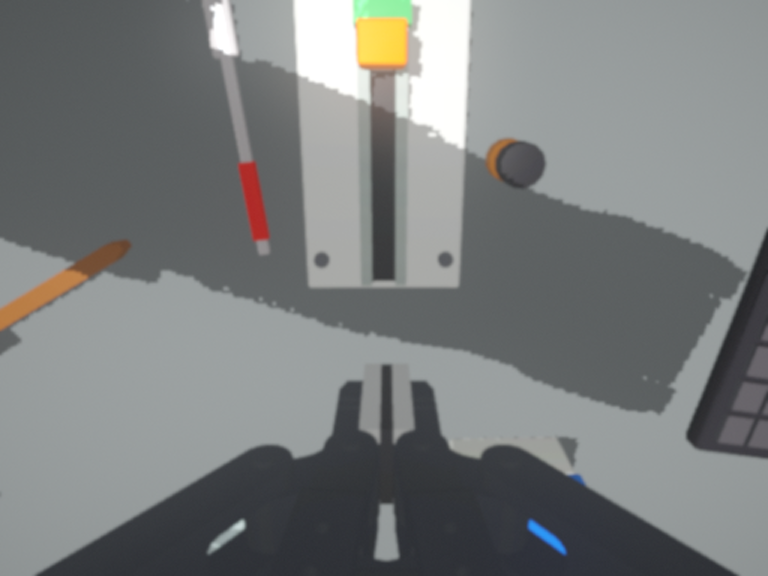

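View pics/side13.png

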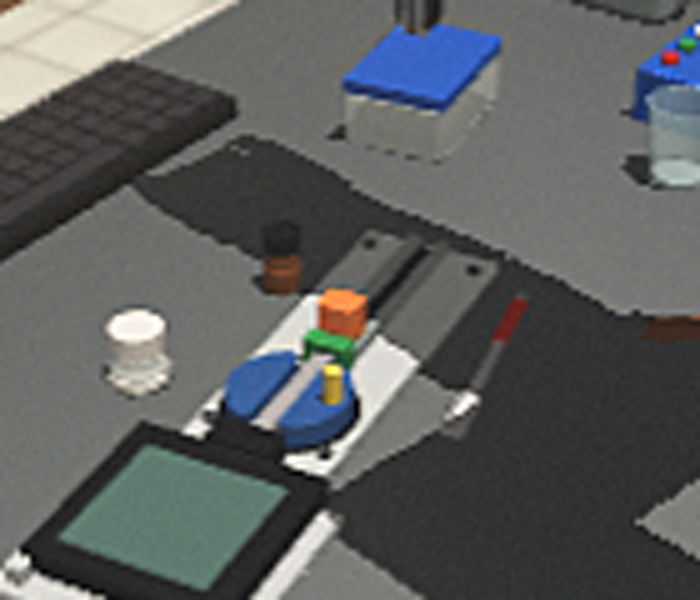

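The block sits against the bridge, the bar runs through the slot into the hasp, and the bystanders are where they were. The hand is clear. I'll hold still briefly, then hand in.

Call:
{"method": "send_rows", "body": {
  "linear": [
    [0, 0, 0],
    [0, 0, 0],
    [0, 0, 0]
  ],
  "rotation": [
    [0, 0, 0],
    [0, 0, 0],
    [0, 0, 0]
  ],
  "fingers": [1, 1, 1]
}}

```text
clock: 13.68
position: [0.5577, -0.1043, 0.1879]
ee_rot: [[-0.158, 0.988, -0.001], [0.988, 0.158, 0.0], [0.001, -0.001, -1.0]]
contact_force: [-0.7, 1.0, -0.5]
width: 0.004
```

```bash
python3 -c "
from h import *
print(robot.job_done())"
```

```text
the job is handed in; nothing more can be done
None
```

The cassette looks locked: I handed the job in at about 13.7 s, and no verdict came back.

**What I did:** With the fingers shut, I pushed the yellow peg counter-clockwise from about -1.67 rad. After a first push the slot still sat about 0.1 rad off, so I nudged it closer. I then pushed the orange block along the guide until it stopped against the green bridge.

**Last checks:**
- **Slot:** it measured about 1.4° (0.02 rad) off the dock line. I took that before pushing the bar and did not repeat it, but the bar ran through the slot in the final side picture.
- **Bar home:** the fingers stopped advancing as the push force rose from 5 to 12 N. The last pictures show the block against the bridge and the bar running towards the hasp. The nose inside the hasp could not be seen.
- **Bystanders:** the vial, jar, spatula, tip box and beaker looked unmoved. The mouse was out of the final pictures, and I did not measure any of them again.
- **Hand:** it ended about 0.19 m above the bench with no contact force beyond sensor noise.

**Disagreements:** The cameras differed by about 2–3 mm on the peg and block positions. The final wrist measurement of the block was poor because few points were visible, so for the bar being home I relied on the force stop and the pictures.

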